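Lean the rinsed test panel, free the valve catch, hold the blow-off lever open

ROBOT

A 6-joint arm with a two-finger parallel gripper is mounted at the origin on the work surface. World frame = base frame: x ahead of the robot, y to its left, z up, the work surface at z = 0. Lengths are in m, angles in rad, forces in N, time in s.
With the tool pointing down it reaches from about 0.3 to 0.75 m from the base axis. Payload 8.5 kg.
Tool frame: the origin (TCP) lies at the very end of the fingers, on their centre line; the grasp point (between the pads) lies 19 mm behind it (bot.hold_point_z is the distance from the TCP to the grasp point, in m); z points along the fingers, y is the line along which they close (so a half turn about z gives the same grasp; the last joint's range is limited). The gripper opens to 88 mm and grips with 3 to 60 N. Pads are 18 mm wide; open, the fingers measure 123 mm over their backs; the gripper's body (75 mm by 187 mm) begins 45 mm behind the grasp point.
Start: joints at [0.894, 0.381, 1.297, -0, 1.464, -0.215], TCP at [0.245, 0.492, 0.239] pointing down, gripper open.
Joint ranges: [-3.11, 3.11], [-0.89, 2.33], [0.22, 2.48], [-1.42, 4.56], [0.17, 2.85], [-2.88, 2.88]. Speed limits (rad/s): [2.39, 2.39, 3.14, 3.14, 3.14, 3.14].

INTERFACE

Orientations are given as a rotation vector (axis times angle).
In Python, from cell import sensors, optics, bot gives the robot as it stands. The module is installed in compiled form; this text tells all that it offers.
- The arm moves only by the tool step_arm, never from a script. Its argument "motion" is a list of rows, each a list of 7 numbers: the shift along the tool's x, y, z in m, then the turn, a rotation vector about the tool's x, y, z in rad, then the finger opening in m, from 0 to 0.0881. In form: [[x, y, z, wx, wy, wz, fingers], ...]. A call has exactly 5 rows; each row shifts and turns the commanded pose from where the row before left it, along the tool's axes as they then stand; what a row does not reach is not made up. A row lasts 1/10 s, in which the tool goes at most 50 mm and 8.59 degrees, less where a joint would pass 70% of its speed; a pose out of reach is approached as far as the arm can. A call is refused whole if a number of a shift passes 0.05 or a number of a turn 0.15, either way. A call with a gripper value outside its range is refused whole. The fingers move at their own pace and stop on an object; "newtons" is the grip in N (left out, the last holds). Time passes only in rows, so rows that do not move let the fingers close, or fill a call up. It gives the time, the measured TCP pose, the force, the opening and the grip force at its end, in the units of the state.
- sensors.sense(): the state, without advancing time (a new reading comes with each control period).
- optics.grab_frame(name): name is "scene" or "top" or "wrist"; returns the picture (480x640x3 uint8, blue, green, red); there is no depth.
- optics.camera_params(name): a dict with "fx", "fy", "cx", "cy" (pixels), "cam_to_world" (4x4, takes a point from camera to world coordinates). Camera axes: x right, y down, z forward; pixel columns grow to the right and rows downward; lengths in m; the calibration is good to about 2 mm. A picture is of the moment at which its call begins: read the wrist's pose just before it. camera_params takes no time and is no camera call; for the wrist camera it gives the pose at the moment of the call.
- bot.close_job(): hands the job in; it is judged then, once.
The state is a dict: "t": time; "joint_positions": joint angles; "qd": joint speeds; "tau": joint torques, N m; "tool_pos": TCP position; "ee_rot": TCP orientation; "force": force on the tool from outside, world axes, zero at the start; "torque": the same for the moment, N m; "grip_width": opening from 0.0 (shut) to 1.0 (fully open); "grasp_force": force on a finger pad.
Only numpy, scipy, OpenCV 4.12 (cv2) and the standard library are available. Lean on these libraries where they do the work, as an engineer would, in place of code of your own. Each camera call takes 0.05 s, during which the arm holds its last target. There are 200 camera calls.

TASK

Blow the rinsed test panel dry: lift the tall aluminium panel out of the drain rack, stand its foot in the channel of the drying rest, midway along it, and lean its top back, away from the robot, against the rest's crossbar, then let go of it. Then flip the safety catch of the gas valve right back off the lever, pull the valve's spring-loaded lever round towards the robot to its fully open stop, and finish the program while holding it there. Leave everything else where it stands.

Things in the scene. Friction and masses are not known exactly. Their poses are not given: they have to be found in the camera images.
- panel: The tall test panel: bare aluminium plate, 150 mm tall (own z), 80 mm wide (own y), 8 mm thick (own x), 0.26 kg (varies), a small dark hanging hole near its top. Origin: centre of its bottom edge face. It starts upright in one of the three slots of the drain rack; the two other slots hold panels of the same width and thickness that are only 90 mm tall.
- panel_top (a point): Centre of the tall panel's top edge, 150 mm above its origin along its own z.
- rack: White plastic drain rack, fixed: base 150 x 100 mm, slot floors 14 mm above the bench. Three slots run along its y at its x = -45, 0 and 45 mm, each 10 mm wide between comb fins that rise to 54 mm above the bench. Low side walls to 36 mm. Origin: underside centre.
- dryer: The fixed drying station: grey base plate, 190 x 305 mm, with the drip tray and rest (+y side) and the gas valve (-y side). Origin on the bench; x points roughly away from the robot, y to the robot's left, z up. In its frame (mm): a fan nozzle on a jointed hose runs from the valve to the front of the rest's right end (x -105 to 0, y -140 to -40, top 100 high); a pressure regulator stands behind the valve at x 106 to 148, y -150 to -78, top 137.
- rest_foot (a point): Centre of the foot channel, on the steel tray floor (12 mm above the bench), axes as the drying station. The channel runs along y for 170 mm; its front lip's inner face is at x = -9 mm and rises 12 mm above the floor, its rear strip's inner face at x = +9 mm and rises 4 mm.
- rest_frame: The rest, a frame of 10 mm steel rod: a level crossbar 150 mm long along the station's y between two uprights that do not rise above it. Origin: middle of the crossbar, 37.6 mm behind (x) and 75.6 mm above the point rest_foot. With its foot against the front lip the panel leans back 0.42 rad from vertical, its back face on the bar about 85 mm up from the bottom edge.
- catch (a joint): Safety catch of the valve, a hinged steel flap 25 mm wide folded over the lever: 0 = closed over the lever, blocks it (it may start up to 0.08), 1.75 = flipped right back. It hinges on the side away from the robot, about the station's y, and its tab moves away from the robot (first a little up, then down) as the value grows. Very light to move (under 1 N at the tab); past about 1.1 it falls back by its own weight. The lever is clear of it from about 0.5.
- catch_tab (a point): On the catch's upright front plate (3 mm thick, in the station's y-z plane when closed, facing the robot), 50 mm above the hinge, centred on its width. A rolled rim of 8 mm diameter is 16 mm above this point; the plate stands free above the flap's top, 31 mm below this point, and reaches 50 mm below it, in front of the lever.
- catch_hinge (a point): Middle of the catch's hinge pin, 132 mm above the bench, axis along the station's y. When closed, the point catch_tab is 27 mm in front of (x) and 50 mm above it.
- lever (a joint): The valve's spring-return lever, turning level about a vertical stem: 0 = closed, the lever points along the station's -y (to the robot's right); 1.571 = fully open stop, the lever points along -x (to the robot). Clockwise from above. A 16 x 5 mm steel bar with a sleeve at its end, 132 mm from stem to tip. The spring closes it when let go and takes about 1.5 N at the grip to start and 5.5 N at the open stop. While the catch is closed it moves only about 0.1.
- lever_grip (a point): Centre of the lever's black sleeve (64 mm along the lever, 22 mm wide, 12 mm high), 100 mm from the stem, 140 mm above the bench. Room of at least 40 mm under the sleeve all along its swing.
- lever_pivot (a point): On the axis of the valve stem, at the lever's height (140 mm above the bench).
- coupon_a: Bystander: short aluminium panel, 90 x 80 x 8 mm, upright in the rack. Origin at the centre of its bottom edge.
- coupon_b: Bystander: another short panel like coupon_a.
- beaker: Bystander: glass beaker, 70 mm across, 95 mm high, standing.
- wash_bottle: Bystander: clear wash bottle, 68 mm across, 185 mm high with its bent spout.
- jar: Bystander: white plastic jar, 80 mm across, 110 mm high.
- spatula: Bystander: steel spatula, 200 mm long, lying on the bench.
- reagent: Bystander: amber glass bottle, 72 mm across, 150 mm high.

How it is judged:
By the outcome, as a careful person would: the job done as asked, in the order asked, and still so for the second after the job is handed in, while the arm keeps its last pose, push and grip.
It also fails if it takes over 64 s, if anything falls off the work surface, if the arm or the gripper's body presses on something with over 40 N, if the wrist force passes 120 N, or if a joint passes its speed limit or range.

## Working session

There is one attempt and no reset: what is moved stays moved. The work goes in short steps, Python scripts to look and compute and a tool call to move; the robot and the scene stay as the last step left them, time stands still between calls to the robot, and variables do not carry over. Pictures are saved under pics/ and viewed, at most 10 in all, crops included, and the job is handed in when it is done.

Besides the shell and the picture viewer there is one more tool, called by a JSON object that holds its "op" and its "data". step_arm: Moves the arm, as the interface text tells. Its arguments: {"type":"object","properties":{"motion":{"type":"array","items":{"type":"array","items":{"type":"number"}}},"newtons":{"type":"number"}},"required":["motion"]}

```bash
mkdir -p pics; ls; python3 - <<'E'
from cell import sensors, optics, bot
import cv2
for n in("scene","top"):
    cv2.imwrite(f"pics/{n}0.png",optics.grab_frame(n)); p=optics.camera_params(n); print(n,p)
s=sensors.sense(); print(s, bot.hold_point_z)
E
```

```text
pics
scene {'fx': 573.0277914345149, 'fy': 573.0277914345149, 'cx': 315.16938900310015, 'cy': 237.62140963077408, 'cam_to_world': array([[-0.59163182,  0.61842666, -0.51722361,  1.1744104 ],
       [ 0.80596078,  0.43779413, -0.39845141,  0.42631791],
       [-0.01997551, -0.65259847, -0.75744057,  1.04904237],
       [ 0.        ,  0.        ,  0.        ,  1.        ]])}
top {'fx': 591.1654732173855, 'fy': 591.1654732173855, 'cx': 321.4795140742636, 'cy': 243.3053209864191, 'cam_to_world': array([[ 0.01738896, -0.97051599,  0.24040867,  0.314398  ],
       [-0.99984489, -0.01620628,  0.0068958 , -0.04286912],
       [-0.00279636, -0.24049129, -0.97064727,  1.24345096],
       [ 0.        ,  0.        ,  0.        ,  1.        ]])}
{'t': 0.1, 'joint_positions': array([ 8.93697813e-01,  3.81119211e-01,  1.29816685e+00, -1.10495939e-07,
        1.46359495e+00, -2.15319396e-01]), 'qd': array([-8.05322828e-05, -1.95603193e-03, -2.87573265e-03,  7.20622418e-04,
        3.62290304e-04,  7.47192537e-04]), 'tau': array([ 4.72141299e-03, -4.38652825e+01, -2.24913472e+01,  7.14746048e-02,
        3.42816557e-02, -2.74783486e-05]), 'tool_pos': array([0.24489667, 0.49218528, 0.23821068]), 'ee_rot': array([-7.18805918e-01, -3.05768322e+00,  1.82534704e-03]), 'force': array([-0.14127908,  0.16551384, -0.05374743]), 'torque': array([-0.0472376 ,  0.00789411, -0.0100469 ]), 'grasp_force': 0.0, 'grip_width': 0.998861237638277} 0.0187
```

View pics/scene0.png

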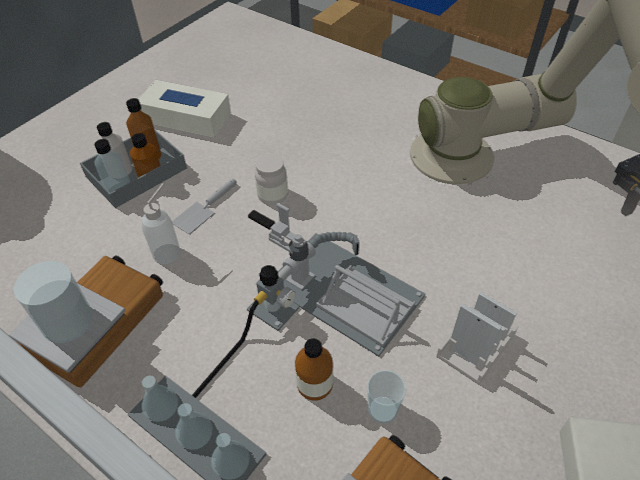

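View pics/top0.png

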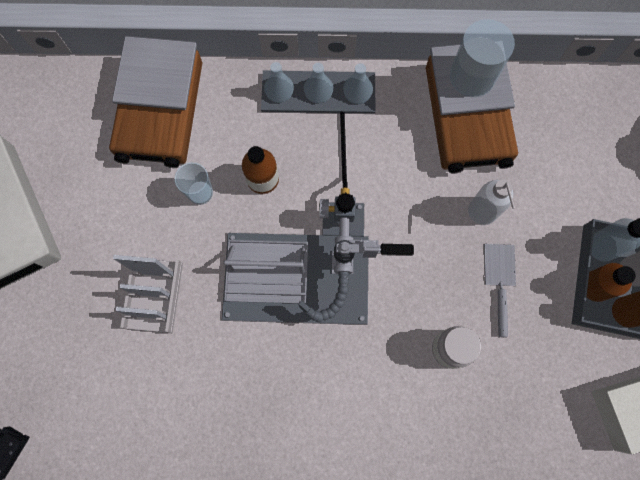

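Scene: the drain rack is at top-view (150,290), with the tall panel in the far slot (about (145,267)). The drying station spans (222-368, 233-323), with the lever sleeve at (397,250) and the catch near (370,248). I'll enlarge these.

```bash
python3 - <<'E'
import cv2,numpy as np
t=cv2.imread("pics/top0.png"); s=cv2.imread("pics/scene0.png")
a=cv2.resize(t[190:340,210:420],None,fx=3.8,fy=3.8,interpolation=cv2.INTER_CUBIC)
cv2.imwrite("pics/topv.png",a)
b=cv2.resize(t[240:340,105:190],None,fx=5,fy=5,interpolation=cv2.INTER_CUBIC)
c=cv2.resize(s[285:385,440:520],None,fx=5,fy=5,interpolation=cv2.INTER_CUBIC)
cv2.imwrite("pics/rack.png",np.hstack([b[:500,:395],c[:500,:400]]))
E
```

```text
(no output)
```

View pics/topv.png

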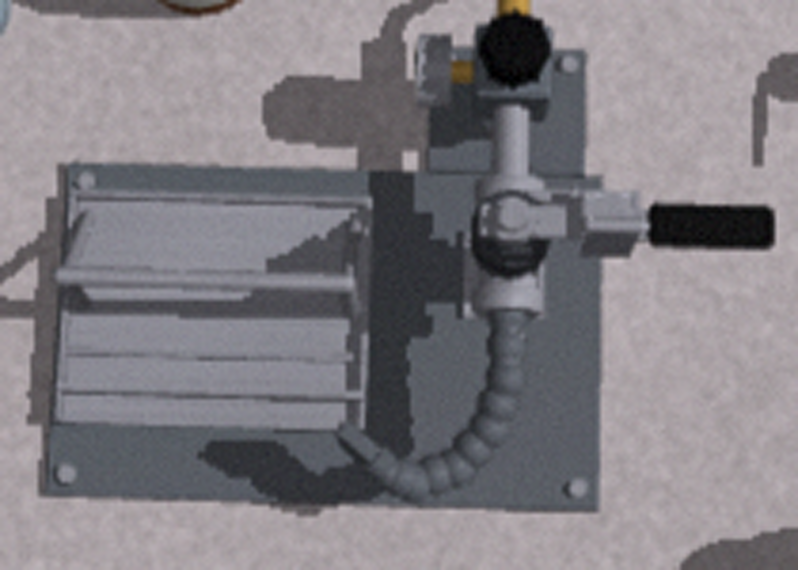

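View pics/rack.png

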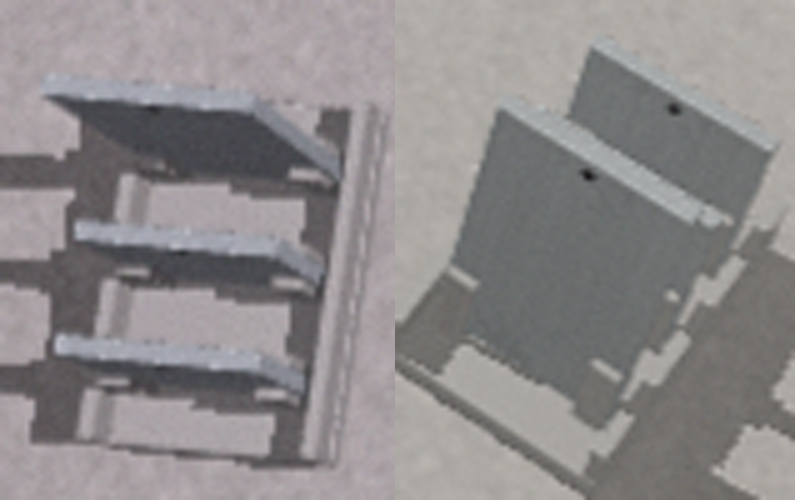

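Crops: the tall panel's top edge runs from (114.4,257.2) to (155.4,260.0) in top and from (461,305.6) to (505,328.6) in scene. The crossbar runs from (225.3,262) to (302.6,264.7) in top, and the sleeve is centred at about (397.5,249.5).

```bash
cat > h.py <<'E'
import numpy as np, cv2
from scipy.spatial.transform import Rotation as R
from cell import sensors, optics, bot
def ray(n,uv,P=None):
    P=P or optics.camera_params(n); T=P["cam_to_world"]
    d=T[:3,:3]@np.array([(uv[0]-P["cx"])/P["fx"],(uv[1]-P["cy"])/P["fy"],1]); return T[:3,3],d
def atz(n,uv,z,P=None):
    o,d=ray(n,uv,P); return o+d*(z-o[2])/d[2]
def proj(n,p,P=None):
    P=P or optics.camera_params(n); T=P["cam_to_world"]; q=T[:3,:3].T@(np.array(p)-T[:3,3])
    return np.array([P["cx"]+P["fx"]*q[0]/q[2],P["cy"]+P["fy"]*q[1]/q[2]])
E
python3 - <<'E'
from h import *
np.set_printoptions(precision=4,suppress=True)
c=lambda x,y,f=3.8,u=210,v=190:(u+(x+.5)/f-.5,v+(y+.5)/f-.5)
for z,uv in [(.164,(114.4,257.2)),(.164,(155.4,260))]: print("panel top",atz("top",uv,z))
for uv in [(461,305.6),(505,328.6)]: print("panel scene",atz("scene",uv,.164))
print("bar",atz("top",c(58,273),.0926),atz("top",c(352,284),.0926))
print("sleeve",atz("top",c(650,225),.146),atz("top",c(775,227),.146),"stem",atz("top",c(512,214),.15))
for q in [(60,165),(40,495),(600,510),(600,178)]: print("plate",atz("top",c(*q),.008))
print("lip",atz("top",c(60,392),.024),atz("top",c(360,396),.024))
E
```

```text
panel top [0.5485 0.352  0.164 ]
panel top [0.5444 0.2747 0.164 ]
panel scene [0.5481 0.2773 0.164 ]
panel scene [0.5471 0.3631 0.164 ]
bar [0.559  0.157  0.0926] [0.5557 0.0028 0.0926]
sleeve [ 0.5772 -0.1482  0.146 ] [ 0.5772 -0.2109  0.146 ] stem [ 0.5808 -0.0787  0.15  ]
plate [0.6398 0.1741 0.008 ]
plate [0.4522 0.1745 0.008 ]
plate [ 0.4492 -0.133   0.008 ]
plate [ 0.6372 -0.1332  0.008 ]
lip [0.5069 0.164  0.024 ] [ 0.5075 -0.0005  0.024 ]
```

```bash
cat >> h.py <<'E'
def plan(p,Rt):
    """delta in current tool axes to reach pose"""
    s=sensors.sense(); R0=R.from_rotvec(s["ee_rot"])
    d=R0.inv().apply(np.array(p)-s["tool_pos"]); w=(R0.inv()*Rt).as_rotvec()
    print("t",round(s["t"],2),"pos",s["tool_pos"].round(4),"tooldelta",d.round(4),"rot",w.round(4),"F",s["force"].round(1),"grip",round(s["grip_width"]*88.1,1),round(s["grasp_force"],1),"q",s["joint_positions"].round(2))
def tool(yaw,lean,flip=1):
    """tool y along +x*flip (rotated by yaw), z down, leaned back"""
    y=np.array([flip,0,0.]);z=np.array([0,0,-1.]);x=np.cross(y,z)
    return R.from_euler('z',yaw)*R.from_euler('y',lean)*R.from_matrix(np.c_[x,y,z])
E
python3 - <<'E'
from h import *
np.set_printoptions(precision=4,suppress=True)
s=sensors.sense();print(R.from_rotvec(s["ee_rot"]).as_matrix())
T=optics.camera_params("wrist")["cam_to_world"]; M=R.from_rotvec(s["ee_rot"]).as_matrix()
print(M.T@(T[:3,3]-s["tool_pos"]),M.T@T[:3,:3])
for f in(1,-1): plan((.5,.30,.26),tool(-.05,0,f))
E
```

```text
[[-0.8953  0.4455 -0.0008]
 [ 0.4455  0.8953 -0.001 ]
 [ 0.0003 -0.0013 -1.    ]]
[ 0.0783 -0.     -0.1451] [[-0.0021 -0.9528 -0.3036]
 [ 1.     -0.0019 -0.0009]
 [ 0.0002 -0.3036  0.9528]]
t 0.1 pos [0.2449 0.4922 0.2382] tooldelta [-0.314  -0.0584 -0.0218] rot [-0.0013  0.0005  1.159 ] F [-0.1  0.2 -0.1] grip 88.0 0.0 q [ 0.89  0.38  1.3  -0.    1.46 -0.22]
t 0.1 pos [0.2449 0.4922 0.2382] tooldelta [-0.314  -0.0584 -0.0218] rot [-0.0005 -0.0014 -1.9826] F [-0.1  0.2 -0.1] grip 88.0 0.0 q [ 0.89  0.38  1.3  -0.    1.46 -0.22]
```

{"op": "step_arm", "data": {"motion": [[-0.035, -0.0026, -0.0042, 0, 0, 0, 0.088], [-0.035, -0.0026, -0.0042, 0, 0, 0, 0.088], [-0.035, -0.0026, -0.0042, 0, 0, 0, 0.06], [-0.035, -0.0026, -0.0042, 0, 0, 0, 0.06], [-0.035, -0.0026, -0.0042, 0, 0, 0, 0.06]]}}

```text
t: 0.6
tool_pos: [0.3969, 0.4018, 0.2596]
ee_rot: [-0.719, -3.058, 0.001]
force: [1.2, 1.2, -0.9]
grip_width: 0.751
grasp_force: 0.0
```

{"op": "step_arm", "data": {"motion": [[-0.035, -0.0026, -0.0042, 0, 0, 0, 0.06], [-0.035, -0.0026, -0.0042, 0, 0, 0, 0.06], [-0.035, -0.0026, -0.0042, 0, 0, 0, 0.06], [-0.035, -0.0026, -0.0042, 0, 0, 0, 0.06], [-0.035, -0.0026, -0.0042, 0, 0, 0, 0.06]]}}

```text
t: 1.1
tool_pos: [0.5478, 0.3122, 0.2805]
ee_rot: [-0.719, -3.057, 0.001]
force: [0.5, 1.3, -0.7]
grip_width: 0.683
grasp_force: 0.0
```

{"op": "step_arm", "data": {"motion": [[0, 0, 0, 0, 0, 0.145, 0.06], [0, 0, 0, 0, 0, 0.145, 0.06], [0, 0, 0, 0, 0, 0.145, 0.06], [0, 0, 0, 0, 0, 0.145, 0.06], [0, 0, 0, 0, 0, 0.145, 0.06]]}}

```text
t: 1.6
tool_pos: [0.5467, 0.3131, 0.2803]
ee_rot: [-1.764, -2.599, 0.001]
force: [-0.4, 1.2, -0.0]
grip_width: 0.679
grasp_force: 0.0
```

{"op": "step_arm", "data": {"motion": [[0, 0, 0, 0, 0, 0.145, 0.06], [0, 0, 0, 0, 0, 0.145, 0.06], [0, 0, 0, 0, 0, 0.145, 0.06], [0, 0, 0, 0, 0, 0, 0.06], [0, 0, 0, 0, 0, 0, 0.06]]}}

```text
t: 2.1
tool_pos: [0.5467, 0.3132, 0.2805]
ee_rot: [-2.273, -2.168, 0.001]
force: [-0.5, 0.4, 0.5]
grip_width: 0.684
grasp_force: 0.0
```

```bash
python3 - <<'E'
from h import *
np.set_printoptions(precision=4,suppress=True)
plan((.547,.313,.28),tool(-.05,0))
P=optics.camera_params("wrist"); np.save("w1.npy",P,allow_pickle=True)
cv2.imwrite("pics/w1.png",optics.grab_frame("wrist"))
E
```

```text
t 2.1 pos [0.5467 0.3132 0.2805] tooldelta [-0.0001  0.0003  0.0005] rot [-0.0006  0.0002  0.003 ] F [-0.5  0.4  0.5] grip 60.3 0.0 q [ 0.33  0.51  0.97 -0.    1.67  0.38]
```

View pics/w1.png

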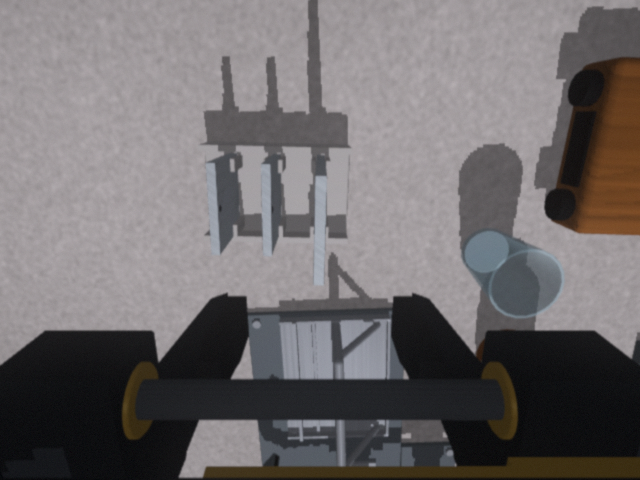

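The wrist view shows the tall panel's top edge from (320.5,176) to (319,285), clear of the two short ones to its left. The rest is visible below.

```bash
python3 - <<'E'
from h import *
np.set_printoptions(precision=4,suppress=True)
P=np.load("w1.npy",allow_pickle=True).item()
for uv in[(320.5,176),(319,285)]: print(atz("w",uv,.164,P))
for uv in[(212,160),(215,253),(267,155),(267,254)]: print("short",atz("w",uv,.104,P))
for uv in[(338,318),(341,400)]: print("bar",atz("w",uv,.0926,P))
for uv in[(248,313),(392,306)]: print("plate",atz("w",uv,.008,P))
E
```

```text
[0.5496 0.3541 0.164 ]
[0.5447 0.2754 0.164 ]
short [0.4624 0.3627 0.104 ]
short [0.4545 0.2834 0.104 ]
short [0.5071 0.3644 0.104 ]
short [0.4995 0.2803 0.104 ]
bar [0.5594 0.2087 0.0926]
bar [0.5592 0.1146 0.0926]
plate [0.455 0.174 0.008]
plate [0.6257 0.1749 0.008 ]
```

{"op": "step_arm", "data": {"motion": [[0.0016, 0.0003, 0.031, 0, 0, 0.013, 0.05], [0, 0, 0.036, 0, 0, 0, 0.05], [0, 0, 0.036, 0, 0, 0, 0.05], [0, 0, 0.032, 0, 0, 0, 0.05], [0, 0, 0.02, 0, 0, 0, 0.05]], "newtons": 25}}

```text
t: 2.65
tool_pos: [0.5463, 0.3144, 0.1231]
ee_rot: [-2.287, -2.152, 0.005]
force: [0.1, 0.1, -0.2]
grip_width: 0.57
grasp_force: 0.0
```

{"op": "step_arm", "data": {"motion": [[0, 0, 0, 0, 0, 0, 0.02], [0, 0, 0, 0, 0, 0, 0.0], [0, 0, 0, 0, 0, 0, 0.0], [0, 0, 0, 0, 0, 0, 0.0], [0, 0, 0, 0, 0, 0, 0.0]], "newtons": 25}}

```text
t: 3.15
tool_pos: [0.5474, 0.3148, 0.1267]
ee_rot: [2.291, 2.149, 0.002]
force: [0.1, -0.1, 0.9]
grip_width: 0.136
grasp_force: 0.0
```

{"op": "step_arm", "data": {"motion": [[0, 0, 0, 0, 0, 0, 0.0], [0, 0, -0.005, 0, 0, 0, 0.0], [0, 0, -0.02, 0, 0, 0, 0.0], [0, 0, -0.03, 0, 0, 0, 0.0], [0, 0, -0.035, 0, 0, 0, 0.0]], "newtons": 25}}

```text
t: 3.65
tool_pos: [0.5466, 0.3145, 0.2158]
ee_rot: [-2.29, -2.148, 0.005]
force: [0.4, 0.8, -3.8]
grip_width: 0.093
grasp_force: 25.0
```

{"op": "step_arm", "data": {"motion": [[-0.01, 0.0022, -0.006, 0, 0, 0, 0.0], [-0.02, 0.0022, -0.006, 0, 0, 0, 0.0], [-0.03, 0.0022, -0.006, 0, 0, 0, 0.0], [-0.032, 0.0022, -0.006, 0, 0, 0, 0.0], [-0.032, 0.0022, -0.006, 0, 0, 0, 0.0]], "newtons": 40}}

```text
t: 4.15
tool_pos: [0.5496, 0.1884, 0.2443]
ee_rot: [-2.29, -2.148, 0.004]
force: [-0.2, -0.3, -2.4]
grip_width: 0.087
grasp_force: 40.0
```

{"op": "step_arm", "data": {"motion": [[-0.032, 0.0022, 0, 0, 0, 0, 0.0], [-0.03, 0.0022, 0, 0, 0, 0, 0.0], [-0.024, 0.0022, 0, 0, 0, 0, 0.0], [-0.016, 0.0022, 0, 0, 0, 0, 0.0], [-0.008, 0.0022, 0, 0, 0, 0, 0.0]]}}

```text
t: 4.65
tool_pos: [0.554, 0.0783, 0.2449]
ee_rot: [-2.292, -2.147, 0.002]
force: [0.6, 0.5, -2.8]
grip_width: 0.089
grasp_force: 40.0
```

{"op": "step_arm", "data": {"motion": [[0, 0, 0, 0.068, 0, -0.01, 0.0], [0, 0, 0, 0.068, 0, -0.01, 0.0], [0, 0, 0, 0.068, 0, -0.01, 0.0], [0, 0, 0, 0.068, 0, -0.01, 0.0], [0, 0, 0, 0.068, 0, -0.01, 0.0]]}}

```text
t: 5.15
tool_pos: [0.5544, 0.0803, 0.2453]
ee_rot: [-2.043, -2.019, 0.34]
force: [-1.4, 0.2, -2.7]
grip_width: 0.084
grasp_force: 40.0
```

```bash
python3 - <<'E'
from h import *
np.set_printoptions(precision=4,suppress=True)
plan((.5547,.08,.217),tool(-.01,.34))
P=optics.camera_params("wrist"); np.save("w2.npy",P,allow_pickle=True)
a=optics.grab_frame("wrist"); b=optics.grab_frame("scene")[220:380,280:440]
b=cv2.resize(b,(480,480),interpolation=cv2.INTER_CUBIC)
cv2.imwrite("pics/w2.png",cv2.resize(np.hstack([a[:,160:480],b]),(800,480)))
E
```

```text
t 5.15 pos [0.5544 0.0803 0.2453] tooldelta [-0.0006  0.0098  0.0265] rot [-0.0025 -0.0095 -0.0005] F [-1.4  0.2 -2.7] grip 7.4 40.0 q [-0.06  0.55  1.03 -0.01  1.9  -0.05]
```

View pics/w2.png

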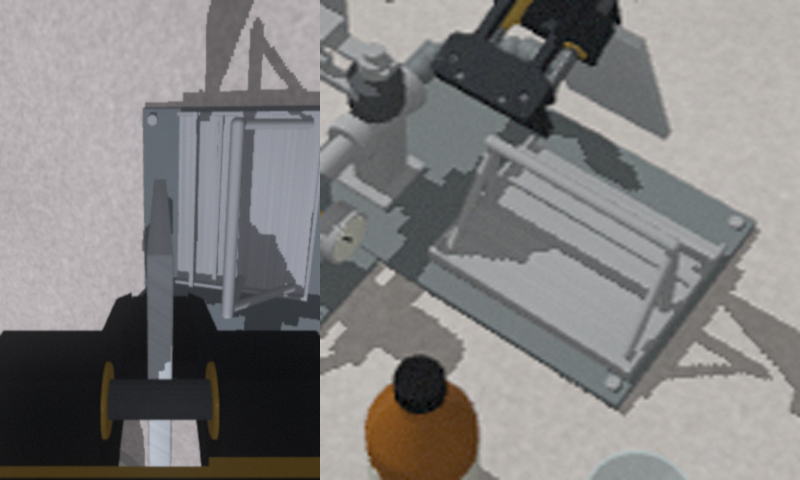

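Wrist crop: the crossbar runs from (395,118) to (388,315) in full-frame pixels and the channel lines lie to its left. The panel hangs straight and tilted in the gripper, above and in front of the rest.

```bash
python3 - <<'E'
from h import *
np.set_printoptions(precision=4,suppress=True)
P=np.load("w2.npy",allow_pickle=True).item()
for uv in[(395,118),(388,315)]: print("bar",atz("w",uv,.0926,P))
for x in(339,341,352,366,381): print("lines",x,atz("w",(x,115),.012,P),atz("w",(x,115),.024,P))
for x,y in((350,285),(377,280)): print("lines",x,atz("w",(x,y),.012,P),atz("w",(x,y),.024,P))
for uv in[(305,107)]: print("plate",atz("w",uv,.008,P))
a=cv2.imread("pics/w2.png"); print(a[125,15:90].mean(1).astype(int) if 0 else a[135:145,172:245].mean((0,2)).astype(int))
E
```

```text
bar [0.5578 0.1595 0.0926]
bar [0.5589 0.0062 0.0926]
lines 339 [0.4922 0.1637 0.012 ] [0.4959 0.1635 0.024 ]
lines 341 [0.4942 0.1637 0.012 ] [0.4978 0.1634 0.024 ]
lines 352 [0.5048 0.1635 0.012 ] [0.5081 0.1633 0.024 ]
lines 366 [0.5181 0.1632 0.012 ] [0.5209 0.163  0.024 ]
lines 381 [0.532 0.163 0.012] [0.5344 0.1628 0.024 ]
lines 350 [ 0.5048 -0.0074  0.012 ] [ 0.508  -0.0021  0.024 ]
lines 377 [0.5333 0.002  0.012 ] [0.5357 0.007  0.024 ]
plate [0.4565 0.1718 0.008 ]
[105 105 105 106 105 106 113 134 150 152 148 146 144 149 152 155 155 155
 152 150 152 154 155 147 120  88  84 106 139 149 150 150 150 150 151 152
 151 151 151 153 153 151 149 149 150 148 146 146 145 136 121 140 152 153
 152 151 149 139 120 122 135 143 147 149 149 150 148 142 135 125 111  96
  88]
```

{"op": "step_arm", "data": {"motion": [[0, 0.008, 0.0226, 0, 0, 0, 0.0], [0, 0.009, 0.0255, 0, 0, 0, 0.0], [0, 0.009, 0.0255, 0, 0, 0, 0.0], [0, 0.008, 0.0226, 0, 0, 0, 0.0], [0, 0.0058, 0.0164, 0, 0, 0, 0.0]]}}

```text
t: 5.75
tool_pos: [0.5537, 0.0813, 0.1247]
ee_rot: [-2.046, -2.02, 0.337]
force: [-0.7, 0.3, -3.1]
grip_width: 0.086
grasp_force: 40.0
```

{"op": "step_arm", "data": {"motion": [[0, 0, 0, 0, 0, 0, 0.0], [0, 0.0004, 0.001, 0, 0, 0, 0.0], [0, 0.0004, 0.001, 0, 0, 0, 0.0], [0, 0.0004, 0.001, 0, 0, 0, 0.0], [0, 0.0004, 0.001, 0, 0, 0, 0.0]]}}

```text
t: 6.25
tool_pos: [0.5546, 0.0809, 0.1225]
ee_rot: [-2.047, -2.02, 0.336]
force: [0.2, -0.7, -2.8]
grip_width: 0.085
grasp_force: 40.0
```

{"op": "step_arm", "data": {"motion": [[0, 0.0004, 0.001, 0, 0, 0, 0.0], [0, 0.0004, 0.001, 0, 0, 0, 0.0], [0, 0.0002, 0.0006, 0, 0, 0, 0.0], [0, 0, 0, 0, 0, 0, 0.0], [0, 0, 0, 0, 0, 0, 0.0]]}}

```text
t: 6.75
tool_pos: [0.5545, 0.0809, 0.1194]
ee_rot: [-2.046, -2.019, 0.337]
force: [-0.2, -0.5, -2.1]
grip_width: 0.084
grasp_force: 40.0
```

{"op": "step_arm", "data": {"motion": [[0, 0.0003, 0.001, 0, 0, 0, 0.0], [0, 0.0003, 0.001, 0, 0, 0, 0.0], [0, 0, 0, 0, 0, 0, 0.0], [0, 0, 0, 0, 0, 0, 0.0], [0, 0, 0, 0, 0, 0, 0.0]]}}

```text
t: 7.25
tool_pos: [0.5551, 0.081, 0.1189]
ee_rot: [-2.048, -2.021, 0.334]
force: [1.8, 1.6, 9.9]
grip_width: 0.086
grasp_force: 40.0
```

{"op": "step_arm", "data": {"motion": [[0, 0.001, -0.001, 0.014, 0, 0, 0.0], [0, 0.0012, 0, 0.014, 0, 0, 0.0], [0, 0.0012, 0, 0.014, 0, 0, 0.0], [0, 0.001, 0, 0.014, 0, 0, 0.0], [0, 0.0008, 0, 0.014, 0, 0, 0.0]], "newtons": 20}}

```text
t: 7.75
tool_pos: [0.5602, 0.0808, 0.1166]
ee_rot: [-2.005, -1.979, 0.401]
force: [3.5, 0.4, 7.0]
grip_width: 0.087
grasp_force: 20.0
```

```bash
python3 - <<'E'
from h import *
np.set_printoptions(precision=4,suppress=True)
plan((.5600,.081,.1162),tool(-.005,.41))
E
```

```text
t 7.75 pos [0.5602 0.0808 0.1166] tooldelta [ 0.0002 -0.0001  0.0005] rot [ 0.0011 -0.0118 -0.0057] F [3.5 0.4 7. ] grip 7.6 20.0 q [-0.06  0.7   1.15 -0.01  1.7  -0.05]
```

{"op": "step_arm", "data": {"motion": [[0, 0, 0, 0.008, 0, 0, 0.0], [0, 0, 0, 0, 0, 0, 0.0], [0, 0, 0, 0, 0, 0, 0.01], [0, 0, 0, 0, 0, 0, 0.014], [0, 0, 0, 0, 0, 0, 0.02]], "newtons": 5}}

```text
t: 8.25
tool_pos: [0.5592, 0.0808, 0.1158]
ee_rot: [-1.999, -1.973, 0.411]
force: [-0.5, 0.2, -0.4]
grip_width: 0.219
grasp_force: 0.0
```

{"op": "step_arm", "data": {"motion": [[0, 0, 0, 0, 0, 0, 0.03], [0, 0, 0, 0, 0, 0, 0.03], [0, 0, 0, 0, 0, 0, 0.03], [0, 0, 0, 0, 0, 0, 0.03], [0, 0, -0.01, 0, 0, 0, 0.03]]}}

```text
t: 8.75
tool_pos: [0.563, 0.0807, 0.1249]
ee_rot: [-1.998, -1.972, 0.412]
force: [0.2, 0.5, 0.4]
grip_width: 0.342
grasp_force: 0.0
```

{"op": "step_arm", "data": {"motion": [[0, 0, -0.03, 0, 0, 0, 0.03], [0, 0, -0.035, 0, 0, 0, 0.03], [0, 0, -0.035, 0, 0, 0, 0.03], [0, 0, -0.02, 0, 0, 0, 0.03], [0, 0, 0, 0, 0, 0, 0.03]]}}

```text
t: 9.25
tool_pos: [0.6135, 0.0789, 0.2377]
ee_rot: [-2.003, -1.977, 0.404]
force: [0.9, -0.5, -0.4]
grip_width: 0.342
grasp_force: 0.0
```

```bash
python3 - <<'E'
from h import *
np.set_printoptions(precision=4,suppress=True)
plan((.5,-.1,.3),tool(0,0))
P=optics.camera_params("wrist"); np.save("w3.npy",P,allow_pickle=True)
a=optics.grab_frame("wrist"); 
b=cv2.resize(optics.grab_frame("scene")[210:350,230:440],None,fx=2.2,fy=2.2,interpolation=cv2.INTER_CUBIC)
b=np.vstack([b,np.zeros((480-b.shape[0],b.shape[1],3),np.uint8)])
cv2.imwrite("pics/w3.png",np.hstack([a[:,200:520],b]))
E
```

```text
t 9.25 pos [0.6135 0.0789 0.2377] tooldelta [-0.1801 -0.1271 -0.0141] rot [-0.4119 -0.0112 -0.0131] F [ 0.9 -0.5 -0.4] grip 30.2 0.0 q [-0.06  0.71  0.77 -0.01  2.07 -0.05]
```

View pics/w3.png

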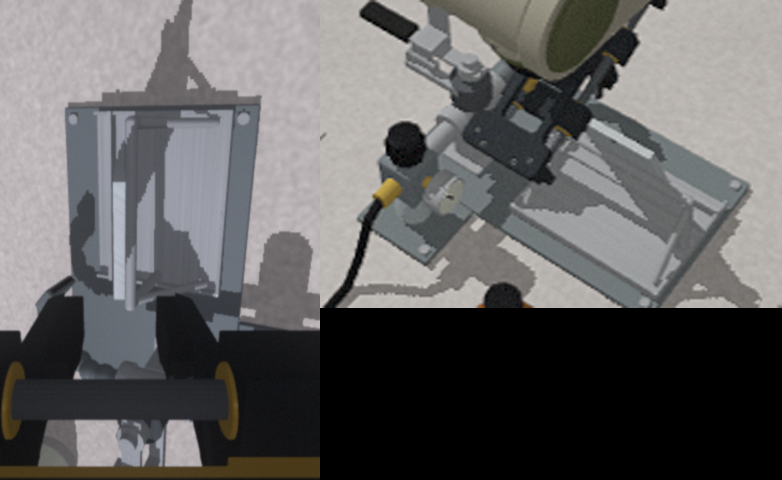

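The panel's top edge sits against the bar (crop (119,182)-(120,299)). Now I'll straighten the tool and look at the catch.

{"op": "step_arm", "data": {"motion": [[0, 0, 0, -0.082, 0, -0.002, 0.0], [0, 0, 0, -0.082, 0, -0.002, 0.0], [0, 0, 0, -0.082, 0, -0.002, 0.0], [0, 0, 0, -0.082, 0, -0.002, 0.0], [0, 0, 0, -0.082, 0, -0.002, 0.0]], "newtons": 20}}

```text
t: 9.85
tool_pos: [0.6113, 0.0791, 0.2338]
ee_rot: [-2.218, -2.207, -0.004]
force: [1.0, 0.9, 0.2]
grip_width: 0.005
grasp_force: 0.0
```

{"op": "step_arm", "data": {"motion": [[-0.04, -0.019, -0.008, 0, 0, 0, 0.0], [-0.045, -0.02, -0.008, 0, 0, 0, 0.0], [-0.045, -0.02, -0.008, 0, 0, 0, 0.0], [-0.045, -0.02, -0.008, 0, 0, 0, 0.0], [-0.035, -0.019, -0.008, 0, 0, 0, 0.0]]}}

```text
t: 10.35
tool_pos: [0.5114, -0.1325, 0.2725]
ee_rot: [-2.217, -2.204, -0.001]
force: [0.1, -0.4, 0.8]
grip_width: 0.005
grasp_force: 0.0
```

{"op": "step_arm", "data": {"motion": [[-0.03, -0.015, -0.002, 0, 0, 0, 0.0], [-0.01, 0, 0, 0, 0, 0, 0.0], [0, 0, 0, 0, 0, 0, 0.0], [0, 0, 0, 0, 0, 0, 0.0], [0, 0, 0, 0, 0, 0, 0.0]]}}

```text
t: 10.85
tool_pos: [0.4986, -0.1695, 0.2748]
ee_rot: [-2.215, -2.208, -0.003]
force: [-0.6, -0.2, -0.3]
grip_width: 0.004
grasp_force: 0.0
```

```bash
python3 - <<'E'
from h import *
np.set_printoptions(precision=4,suppress=True)
plan((.5,-.17,.28),tool(0,0))
P3=np.load("w3.npy",allow_pickle=True).item()
print("panel top edge",atz("w",(320,182),.1506,P3),atz("w",(320,298),.1506,P3))
P=optics.camera_params("wrist"); np.save("w4.npy",P,allow_pickle=True)
a=optics.grab_frame("wrist"); cv2.imwrite("pics/w4.png",a)
t=optics.grab_frame("top"); cv2.imwrite("pics/top4.png",t)
E
```

```text
t 10.85 pos [ 0.4986 -0.1695  0.2748] tooldelta [-0.0004  0.0014 -0.0052] rot [-0.0085 -0.0112 -0.0035] F [-0.6 -0.2 -0.3] grip 0.4 0.0 q [-0.56  0.32  1.28  0.01  1.55 -0.55]
panel top edge [0.577  0.1208 0.1506] [0.576  0.0429 0.1506]
```

View pics/w4.png

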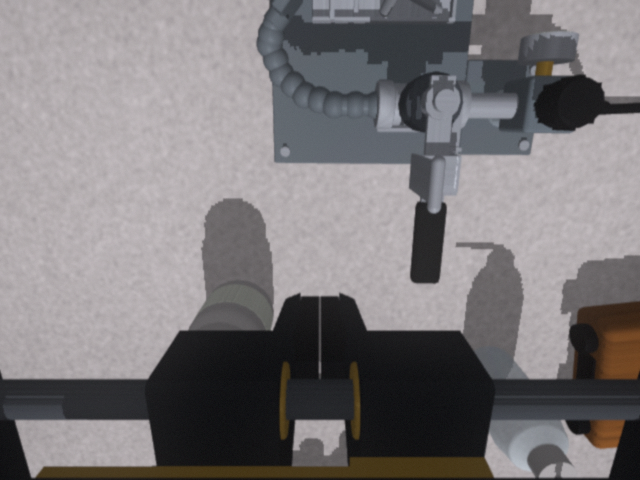

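The wrist view shows the catch rim as a bright tube from (437,158) to (434,210), the plate's front face to its left, and the sleeve from (430,203) to (426,282).

```bash
python3 - <<'E'
from h import *
np.set_printoptions(precision=4,suppress=True)
P=np.load("w4.npy",allow_pickle=True).item()
for uv in[(437,160),(434,208)]: print("rim",atz("w",uv,.2,P))
for uv in[(411,155),(411,193)]: print("plate bottom",atz("w",uv,.132,P))
for uv in[(458,195)]: print("hinge-side",atz("w",uv,.14,P))
for uv in[(430,203),(426,282)]: print("sleeve",atz("w",uv,.146,P))
print("stem",atz("w",(445,98),.155,P))
c=lambda x,y,f=3.8,u=210,v=190:(u+(x+.5)/f-.5,v+(y+.5)/f-.5)
print("top rim",atz("top",c(612,195),.2),"plate bottom",atz("top",c(612,253),.132))
E
```

```text
rim [ 0.5635 -0.1132  0.2   ]
rim [ 0.564  -0.1402  0.2   ]
plate bottom [ 0.5639 -0.1159  0.132 ]
plate bottom [ 0.5656 -0.1435  0.132 ]
hinge-side [ 0.5977 -0.1437  0.14  ]
sleeve [ 0.5764 -0.1482  0.146 ]
sleeve [ 0.578  -0.2088  0.146 ]
stem [ 0.5782 -0.0786  0.155 ]
top rim [ 0.5788 -0.1249  0.2   ] plate bottom [ 0.5657 -0.1302  0.132 ]
```

{"op": "step_arm", "data": {"motion": [[0.014, 0.008, 0.01, 0, 0, 0, 0.0], [0.014, 0.008, 0.02, 0, 0, 0, 0.0], [0.0135, 0.008, 0.025, 0, 0, 0, 0.0], [0, 0.007, 0.025, 0, 0, 0, 0.0], [0, 0, 0.017, 0, 0, 0, 0.0]]}}

```text
t: 11.45
tool_pos: [0.5291, -0.1271, 0.1767]
ee_rot: [-2.215, -2.208, -0.002]
force: [0.2, -0.7, -0.4]
grip_width: 0.007
grasp_force: 0.0
```

{"op": "step_arm", "data": {"motion": [[0, 0, 0, 0, 0, 0, 0.0], [0, 0.01, 0, 0, 0, 0, 0.0], [0, 0.01, 0, 0, 0, 0, 0.0], [0, 0.01, 0, 0, 0, 0, 0.0], [0, 0.01, 0, 0, 0, 0, 0.0]]}}

```text
t: 11.95
tool_pos: [0.5699, -0.1288, 0.1788]
ee_rot: [-2.219, -2.207, -0.004]
force: [-0.4, -0.0, 1.8]
grip_width: 0.001
grasp_force: 0.4
```

{"op": "step_arm", "data": {"motion": [[0, 0.012, 0, 0, 0, 0, 0.0], [0, 0.013, 0, 0, 0, 0, 0.0], [0, 0.014, 0, 0, 0, 0, 0.0], [0, 0.014, 0, 0, 0, 0, 0.0], [0, 0.012, 0, 0, 0, 0, 0.0]]}}

```text
t: 12.45
tool_pos: [0.635, -0.129, 0.1777]
ee_rot: [-2.218, -2.207, -0.003]
force: [0.6, -0.4, 0.2]
grip_width: 0.003
grasp_force: 0.0
```

{"op": "step_arm", "data": {"motion": [[0, 0.003, 0, 0, 0, 0, 0.0], [0, 0, 0, 0, 0, 0, 0.0], [0, 0, -0.02, 0, 0, 0, 0.0], [0, 0, -0.03, 0, 0, 0, 0.0], [-0.02, -0.02, -0.03, 0, 0, 0, 0.04]]}}

```text
t: 12.95
tool_pos: [0.6176, -0.1482, 0.2582]
ee_rot: [-2.214, -2.209, -0.004]
force: [-0.9, -0.3, 0.3]
grip_width: 0.073
grasp_force: 0.0
```

```bash
python3 - <<'E'
from h import *
np.set_printoptions(precision=4,suppress=True)
plan((.5,-.179,.26),tool(0,0))
t=optics.grab_frame("wrist")
s=cv2.resize(optics.grab_frame("scene")[180:340,220:440],(660,480),interpolation=cv2.INTER_CUBIC)
cv2.imwrite("pics/w5.png",np.hstack([t[::2,::2],s[:240*2:2,::2]]) if 0 else np.hstack([t[0:480,380:520],s]))
E
```

```text
t 12.95 pos [ 0.6176 -0.1482  0.2582] tooldelta [-0.031  -0.1175 -0.0012] rot [-0.0082 -0.0113 -0.0024] F [-0.9 -0.3  0.3] grip 6.4 0.0 q [-0.42  0.53  0.99  0.01  1.63 -0.42]
```

View pics/w5.png

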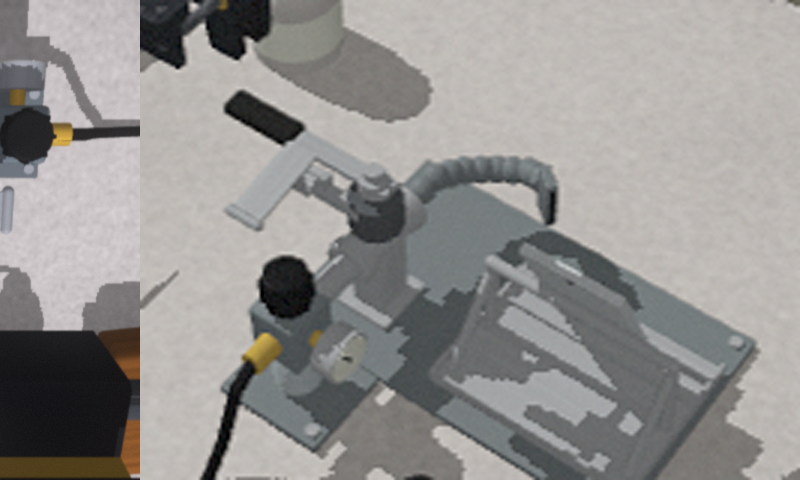

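The catch is flipped right back (flap at about (245,210) in the crop) and the panel is leaning on the bar. Now I'll go to the sleeve.

{"op": "step_arm", "data": {"motion": [[-0.016, -0.0205, 0, 0, 0, 0, 0.05], [-0.015, -0.02, 0, 0, 0, 0, 0.05], [0, 0, 0, 0, 0, 0, 0.05], [0, 0, 0.025, 0, 0, 0, 0.05], [0, 0, 0.03, 0, 0, 0, 0.05]]}}

```text
t: 13.55
tool_pos: [0.5768, -0.1796, 0.2026]
ee_rot: [-2.22, -2.208, -0.005]
force: [0.7, -0.1, -0.5]
grip_width: 0.561
grasp_force: 0.0
```

{"op": "step_arm", "data": {"motion": [[0, 0, 0.03, 0, 0, 0, 0.05], [0, 0, 0.03, 0, 0, 0, 0.05], [0, 0, 0.02, 0, 0, 0, 0.05], [0, 0, 0, 0, 0, 0, 0.05], [0, 0, 0, 0, 0, 0, 0.05]]}}

```text
t: 14.05
tool_pos: [0.576, -0.1788, 0.123]
ee_rot: [-2.218, -2.207, -0.003]
force: [-0.6, 0.2, 1.0]
grip_width: 0.564
grasp_force: 0.0
```

```bash
python3 - <<'E'
from h import *
plan((.577,-.179,.122),tool(0,0))
E
```

```text
t 14.05 pos [ 0.576  -0.1788  0.123 ] tooldelta [-0.0002  0.001   0.0009] rot [-0.0076 -0.0106 -0.0049] F [-0.6  0.2  1. ] grip 49.6 0.0 q [-0.5   0.58  1.31  0.01  1.27 -0.5 ]
```

{"op": "step_arm", "data": {"motion": [[0, 0, 0, 0, 0, 0, 0.02], [0, 0, 0, 0, 0, 0, 0.01], [0, 0, 0, 0, 0, 0, 0.01], [0, 0, 0, 0, 0, 0, 0.01], [0, 0, 0, 0, 0, 0, 0.01]], "newtons": 20}}

```text
t: 14.55
tool_pos: [0.5763, -0.1794, 0.1233]
ee_rot: [-2.22, -2.208, -0.005]
force: [3.6, 0.3, 2.2]
grip_width: 0.244
grasp_force: 20.0
```

{"op": "step_arm", "data": {"motion": [[0.0003, -0.0078, 0, 0, 0, 0.0785, 0.01], [0.0003, -0.0078, 0, 0, 0, 0.0785, 0.01], [0.0003, -0.0078, 0, 0, 0, 0.0785, 0.01], [0.0003, -0.0078, 0, 0, 0, 0.0785, 0.01], [0.0003, -0.0078, 0, 0, 0, 0.0785, 0.01]]}}

```text
t: 15.05
tool_pos: [0.5382, -0.1707, 0.1233]
ee_rot: [-2.609, -1.727, -0.003]
force: [5.9, 5.8, -0.2]
grip_width: 0.246
grasp_force: 20.0
```

```bash
python3 - <<'E'
from h import *
a=.3927
plan((.578-.1*np.sin(a),-.079-.1*np.cos(a),.122),tool(-a,0))
E
```

```text
t 15.05 pos [ 0.5382 -0.1707  0.1233] tooldelta [-0.      0.0017  0.0013] rot [-0.0091 -0.0086 -0.0085] F [ 5.9  5.8 -0.2] grip 21.7 20.0 q [-0.52  0.52  1.43  0.01  1.21 -0.12]
```

{"op": "step_arm", "data": {"motion": [[0.0003, -0.0078, 0, 0, 0, 0.0785, 0.01], [0.0003, -0.0078, 0, 0, 0, 0.0785, 0.01], [0.0003, -0.0078, 0, 0, 0, 0.0785, 0.01], [0.0003, -0.0078, 0, 0, 0, 0.0785, 0.01], [0.0003, -0.0078, 0, 0, 0, 0.0785, 0.01]]}}

```text
t: 15.55
tool_pos: [0.5067, -0.1486, 0.1235]
ee_rot: [-2.896, -1.186, -0.002]
force: [13.1, 7.7, -5.8]
grip_width: 0.249
grasp_force: 20.0
```

{"op": "step_arm", "data": {"motion": [[0.0003, -0.0078, 0, 0, 0, 0.0785, 0.01], [0.0003, -0.0078, 0, 0, 0, 0.0785, 0.01], [0.0003, -0.0078, 0, 0, 0, 0.0785, 0.01], [0.0003, -0.0078, 0, 0, 0, 0.0785, 0.01], [0.0003, -0.0078, 0, 0, 0, 0.0785, 0.01]]}}

```text
t: 16.05
tool_pos: [0.486, -0.1167, 0.1236]
ee_rot: [-3.072, -0.599, 0.0]
force: [16.2, 2.6, -14.0]
grip_width: 0.243
grasp_force: 20.0
```

```bash
python3 - <<'E'
from h import *
a=1.178
plan((.578-.1*np.sin(a),-.079-.1*np.cos(a),.122),tool(-a,0))
E
```

```text
t 16.05 pos [ 0.486  -0.1167  0.1236] tooldelta [-0.0005  0.0004  0.0016] rot [-0.0113 -0.0019 -0.0078] F [ 16.2   2.6 -14. ] grip 21.4 20.0 q [-0.48  0.42  1.61  0.01  1.12  0.7 ]
```

{"op": "step_arm", "data": {"motion": [[0, 0, 0, 0, 0, 0, 0.01], [0, 0, 0, 0, 0, 0, 0.01], [0, 0, 0, 0, 0, 0, 0.01], [0, 0, 0, 0, 0, 0, 0.01], [0, 0, 0, 0, 0, 0, 0.01]], "newtons": 9}}

```text
t: 16.55
tool_pos: [0.4858, -0.1175, 0.1238]
ee_rot: [-3.072, -0.604, 0.002]
force: [12.4, -0.5, -8.9]
grip_width: 0.247
grasp_force: 9.0
```

```bash
python3 - <<'E'
from h import *
a=1.178
plan((.578-.1*np.sin(a),-.079-.1*np.cos(a),.122),tool(-a,0)); print(sensors.sense()["torque"])
t=cv2.resize(optics.grab_frame("top")[200:320,300:420],(480,480),interpolation=cv2.INTER_CUBIC)
cv2.imwrite("pics/t6.png",t)
E
```

```text
t 16.55 pos [ 0.4858 -0.1175  0.1238] tooldelta [-0.0001 -0.0002  0.0018] rot [-0.0109 -0.0008 -0.0048] F [12.4 -0.5 -8.9] grip 21.7 9.0 q [-0.48  0.42  1.61  0.01  1.12  0.7 ]
[ 0.1253748  -1.70170355  0.1138083 ]
```

{"op": "step_arm", "data": {"motion": [[0.0006, -0.0078, 0.0002, 0, 0, 0.0785, 0.01], [0.0006, -0.0078, 0.0002, 0, 0, 0.0785, 0.01], [0.0006, -0.0078, 0.0002, 0, 0, 0.0785, 0.01], [0.0006, -0.0078, 0.0002, 0, 0, 0.0785, 0.01], [0.0006, -0.007, 0.0002, 0, 0, 0.07, 0.01]], "newtons": 12}}

```text
t: 17.1
tool_pos: [0.4783, -0.08, 0.1236]
ee_rot: [-3.132, -0.002, 0.011]
force: [-0.1, -3.3, 0.1]
grip_width: 0.249
grasp_force: 12.0
```

{"op": "step_arm", "data": {"motion": [[0, -0.001, 0, 0, 0, 0.01, 0.01], [0, -0.001, 0, 0, 0, 0.01, 0.01], [0, 0, 0, 0, 0, 0, 0.01], [0, 0, 0, 0, 0, 0, 0.01], [0, 0, 0, 0, 0, 0, 0.01]], "newtons": 12}}

```text
t: 17.6
tool_pos: [0.4783, -0.0781, 0.1236]
ee_rot: [-3.131, 0.024, 0.011]
force: [2.9, -4.3, 1.1]
grip_width: 0.248
grasp_force: 12.0
```

```bash
python3 - <<'E'
from h import *
a=1.571
plan((.578-.1*np.sin(a),-.079-.1*np.cos(a),.122),tool(-a,0)); print(sensors.sense()["torque"])
E
```

```text
t 17.6 pos [ 0.4783 -0.0781  0.1236] tooldelta [-0.0003  0.0009  0.0016] rot [-0.0101  0.007  -0.0154] F [ 2.9 -4.3  1.1] grip 21.9 12.0 q [-0.41  0.4   1.65  0.01  1.11  1.17]
[-0.59377751 -0.40425256  0.20358154]
```

{"op": "step_arm", "data": {"motion": [[0, -0.001, 0, 0, 0, 0.005, 0.01], [0, -0.001, 0, 0, 0, 0.005, 0.01], [0, 0, 0, 0, 0, 0, 0.01], [0, 0, 0, 0, 0, 0, 0.01], [0, 0, 0, 0, 0, 0, 0.01]], "newtons": 20}}

```text
t: 18.1
tool_pos: [0.4783, -0.0774, 0.1236]
ee_rot: [-3.134, 0.04, 0.011]
force: [0.5, -13.0, -0.9]
grip_width: 0.245
grasp_force: 20.0
```

{"op": "step_arm", "data": {"motion": [[0, -0.001, 0, 0, 0, 0, 0.01], [0, 0, 0, 0, 0, 0, 0.01], [0, 0, 0, 0, 0, 0, 0.01], [0, 0, 0, 0, 0, 0, 0.01], [0, 0, 0, 0, 0, 0, 0.01]]}}

```text
t: 18.6
tool_pos: [0.4784, -0.0771, 0.1236]
ee_rot: [-3.135, 0.04, 0.011]
force: [0.1, -16.9, -0.5]
grip_width: 0.24
grasp_force: 20.0
```

```bash
python3 - <<'E'
from h import *
s=cv2.resize(optics.grab_frame("scene")[200:400,220:520],(600,400),interpolation=cv2.INTER_CUBIC)
t=cv2.resize(optics.grab_frame("top")[190:330,100:400],(428,200))
t=optics.grab_frame("top")[190:340,100:420]
cv2.imwrite("pics/f.png",np.vstack([s,np.hstack([t,np.zeros((150,280,3),np.uint8)])]))
E
```

```text
(no output)
```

View pics/f.png

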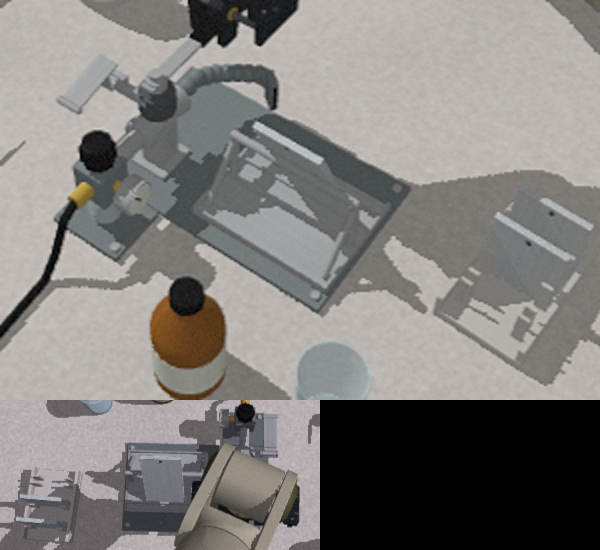

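The panel leans on the bar, centred. The catch lies flipped back at (90,80), the lever points at the robot in the gripper, and both short panels are still in the rack.

```bash
python3 -c "
from cell import bot
print(bot.close_job())"
```

```text
the job is handed in; nothing more can be done
None
```

The job is handed in: the panel stands in the channel, about midway, leaning on the crossbar; the catch is flipped right back; and the gripper is holding the lever against its open stop with about 17 N, at roughly 19 s of the 64 s allowed.

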